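# Open the squeeze-and-turn slip jar

## Robot

A 6-joint arm with a two-finger parallel gripper is mounted at the origin on the work surface. World frame = base frame: x ahead of the robot, y to its left, z up, the work surface at z = 0. Lengths are in m, angles in rad, forces in N, time in s.
With the tool pointing down it reaches from about 0.4 to 0.925 m from the base axis. Payload 3.4 kg.
Tool frame: the origin (TCP) lies on the centre line of the jaws, within the pads' length; the fingertips stand 19 mm ahead of it and the grasp point (between the pads) is the TCP (manip.tip_reach is the z of the fingertips in the tool frame, in m); z points along the fingers, y is the line along which they close (so a half turn about z gives the same grasp; the last joint's range is limited). The gripper opens to 85 mm and grips with 20 to 120 N. Pads are 22 mm wide; open, the fingers measure 114 mm over their backs; the gripper's body (76 mm by 85 mm) begins 54 mm behind the grasp point. The pads swing forward as they close: fully open they stand 13 mm farther back than shut.
Start: joints at [-1.393, 0.307, 1.506, -0, 1.328, -0.073], TCP at [0.143, -0.557, 0.25] pointing down, gripper open.
Joint ranges: [-3.12, 3.12], [-1.05, 2.28], [0.14, 2.33], [-1.42, 4.57], [0.1, 2.73], [-2.68, 2.68]. Speed limits (rad/s): [2.57, 2.57, 3.14, 3.14, 3.14, 3.14].

## Interface

Orientations are given as a unit quaternion [x, y, z, w].
In Python, from workcell import manip gives the robot as it stands. Calls block until the motion is done:
- manip.move_to(position, orientation): joint-space move of the TCP to a pose.
- manip.move_linear(position, rotation=None, max_speed=0.15, contact_N=None): straight line of the TCP; rotation=None keeps the orientation; max_speed is the mean speed in m/s. With contact_N (N) it stops when the force on the tool has changed by that much, and returns True; else False.
- manip.set_joints(angles): joint-space move.
- manip.ungrasp() and manip.close_gripper(squeeze=None): open the fingers fully, or close them until they stop; squeeze is the grip in N (None keeps the last).
- manip.wait(seconds).
- manip.inverse_kinematics(position, orientation): joint angles nearest the present ones, or None.
- manip.read_state(): the state.
- manip.snapshot(name): name is "scene" or "top" or "wrist"; returns a dict with "pixels" (480x640x3 uint8, red, green, blue), "range_z" (480x640 float32, m along the optical axis (not along the pixel's ray), 0 where there is no reading), "camera_matrix" (3x3 intrinsics, pixels), "eye" and "rotation" of the camera in the world. Camera axes: x right, y up, looking along -z (the intrinsics and any distortion apply to the point x, -y, -z); pixel columns grow to the right and rows downward; lengths in m; the calibration is good to about 2 mm. A picture is of the moment at which its call begins.
A pose or a line that the arm cannot do raises manip.MotionError and nothing moves.
- manip.close_job(): hands the job in; it is judged then, once.
The state is a dict: "clock": time; "joint_positions": joint angles; "qd": joint speeds; "joint_torque": joint torques, N m; "tcp_pos": TCP position; "tool_rot": TCP orientation; "wrist_force": force on the tool from outside, world axes, zero at the start; "moment": the same for the moment, N m; "grip_width": finger opening in m; "grasp_force": force on a finger pad.
Only numpy, scipy, OpenCV 4.12 (cv2) and the standard library are available. Lean on these libraries where they do the work, as an engineer would, in place of code of your own. Each camera call takes 0.05 s, during which the arm holds its last target. There are 200 camera calls.

## Task

Open the slip jar held in the wooden bench block: squeeze the two side tabs of its safety cap inward, gently and evenly, and with them held in turn the cap anticlockwise until you feel it come up against its stop, without forcing it, then lift it straight off. Set the cap down gently, right way up, near the middle of the round plaster bat, let go, and leave everything else on the bench where it stands.

Things in the scene. Friction and masses are not known exactly. Their poses are not given: they have to be found in the camera images.
- cap: White round safety cap, 46 mm across, 29 mm tall, 60 g, on the jar's neck. Origin: centre of its lower rim; z up through its top. Two grey ribbed tabs stand at its +y and -y sides, 56 mm over both outer faces. It sits on the neck with 0.8 mm play. More than 50 N between cap and jar (stop, posts, lips or sideways) breaks it; so does finger force over 120 N, both sides added.
- cap_top (a point): Centre of the cap's flat top, 29 mm above its rim. Grip with fingers closing along the cap's y, tips 8 to 14 mm above the rim, clear of the posts. A grip off centre pushes the cap sideways on the neck: the arm feels that force along the closing line, and it goes as the gripper is shifted to the middle.
- tab_left_face (a point): Middle of the outer face of the tab at the cap's +y, 28 mm from the axis, 19 mm above the rim. Upright plate 18 mm wide along x, from 9 to 29 mm above the rim; below it an 8 mm wide tail runs down to the rim. The tab slides inward 5 mm against a spring: 3 N to start, 10.5 N at the end.
- tab_right_face (a point): The same on the tab at the cap's -y. At rest the tails stand 2 mm short of two stop posts, so the cap cannot turn anticlockwise; with both tabs pressed 3.5 mm or more the tails pass inside the posts.
- tab_left (a joint): Inward travel of the tab at the cap's +y side, 0 at rest to 0.005 m fully pressed.
- tab_right (a joint): Inward travel of the tab at the cap's -y side, 0 at rest to 0.005 m fully pressed.
- jar: White plastic jar, 84 mm across, fixed in a wooden block 100 mm square and 30 mm tall screwed to the bench; it cannot move. Origin: centre of the block's underside; z up. Shoulder 85 mm up with two stop posts, 7 mm tall, 25 to 31 mm from the axis. Neck 30 mm across, to 110 mm up; the closed cap's rim is 86 mm up. At the start the cap's x, y lie along the jar's within 0.03 rad.
- neck_top (a point): Centre of the neck's top, 110 mm up. Hidden lips on the neck hold lugs of the cap down. Turned anticlockwise from above, the cap meets a firm stop 0.65 to 1.35 rad from its start, differing from jar to jar; it lifts only within about the last 0.2 rad before that stop. Turning is nearly free between posts and stop; 0.15 N m felt at the stop is plenty, 0.4 too much.
- bat: Round plaster bat (slab), 140 mm across and 18 mm thick, fixed on the bench. Origin: centre of its underside; its top is 18 mm up. The cap goes here, rim down, its axis within 45 mm of the middle.
- spare_jar: Bystander: loose white jar, 56 mm across and 75 mm tall, with a smooth lid without tabs, between jar and bat. Origin: centre of its underside.
- pot1: Bystander: loose brown clay pot, 74 mm across, 58 mm tall. Origin: centre of its underside.
- pot2: Bystander: the same kind of pot.
- pot3: Bystander: the same kind of pot.
- brush: Bystander: loose brush 130 mm long, lying in front of the spare jar, towards the robot.
- clay_block: Bystander: loose block of clay, 70 x 100 x 45 mm. Origin: centre of its underside.
- sponge_dish: Bystander: loose white dish, 110 mm across, 35 mm tall. Origin: centre of its underside.
Not all that is in view belongs to the job. Leave any purple or red look-alike of the cap alone.

How it is judged:
By the outcome, as a careful person would: the job done as asked, in the order asked, and still so for the second after the job is handed in, with the robot touching nothing.
It also fails if it takes over 72 s, if anything falls off the work surface, if the arm or the gripper's body presses on something with over 40 N, if the wrist force passes 120 N, or if a joint passes its speed limit or range.

## Working session

There is one attempt and no reset: what is moved stays moved. The work goes in short steps, each a Python script; the robot and the scene stay as the last script left them, time stands still between calls to the robot, and variables do not carry over. Pictures are saved under pics/ and viewed, at most 10 in all, crops included, and the job is handed in when it is done.

```bash
ls; mkdir -p pics; cat > h.py <<'E'
import numpy as np, cv2
from workcell import manip
def snap(n,f):
    s=manip.snapshot(n); cv2.imwrite(f'pics/{f}.png',s['pixels'][:,:,::-1]); np.savez(f'pics/{f}.npz',**s); return s
def cloud(s):
    K=np.array(s['camera_matrix']); z=np.array(s['range_z']); v,u=np.mgrid[0:480,0:640]
    p=np.stack([(u-K[0,2])/K[0,0]*z,-(v-K[1,2])/K[1,1]*z,-z],-1)
    return p@np.array(s['rotation']).T+np.array(s['eye'])
E
python3 - <<'E'
from h import *
for n in ('top','scene'):
    s=snap(n,n+'0'); print(n,{k:v for k,v in s.items() if k not in('pixels','range_z')})
st=manip.read_state(); print(st, manip.tip_reach)
E
```

```text
pics
top {'camera_matrix': array([[517.80258401,   0.        , 319.86456829],
       [  0.        , 517.80258401, 239.37465052],
       [  0.        ,   0.        ,   1.        ]]), 'eye': array([0.45057101, 0.00802838, 1.01638368]), 'rotation': array([-0.04939659,  0.06277174,  0.71336823, -0.69622227])}
scene {'camera_matrix': array([[588.45471111,   0.        , 310.22074068],
       [  0.        , 588.45471111, 239.45723354],
       [  0.        ,   0.        ,   1.        ]]), 'eye': array([1.06926007, 0.80466765, 0.87013957]), 'rotation': array([0.11704024, 0.3991108 , 0.87856088, 0.23482535])}
{'clock': 0.1, 'joint_positions': array([-1.39252768e+00,  3.07522575e-01,  1.50754665e+00, -4.71190311e-06,
        1.32839903e+00, -7.35244564e-02]), 'qd': array([-0.00032111, -0.00154185, -0.00032692,  0.00172526,  0.0005881 ,
       -0.00089902]), 'joint_torque': array([ 3.72458380e-04, -4.58528316e+01, -2.52607709e+01, -5.47930836e-05,
        5.63341338e-03,  1.19932113e-05]), 'tcp_pos': array([ 0.14311192, -0.55629498,  0.24945768]), 'tool_rot': array([ 9.92084984e-01,  1.25564746e-01, -5.13755056e-05, -9.36394399e-04]), 'wrist_force': array([0.05460689, 0.51684698, 1.36297699]), 'moment': array([-0.03023852, -0.02366002,  0.02613244]), 'grasp_force': 0.0, 'grip_width': 0.08550075826936349} 0.019
```

View pics/top0.png

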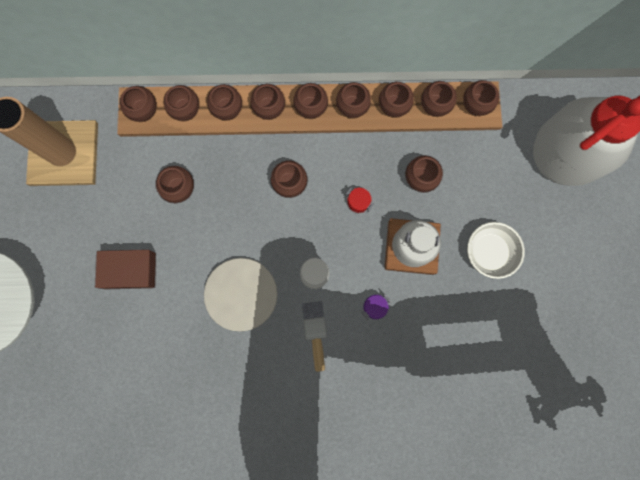

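View pics/scene0.png

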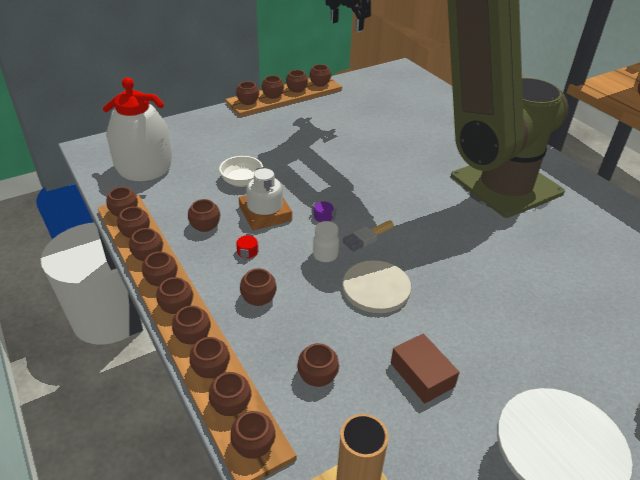

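The top view shows the jar's wooden block around (414,246) with the white cap at (422,238), the bat at (240,294), the spare jar at (314,272), and the purple and red look-alikes at (376,307) and (359,200). The scene view shows the cap at (264,177) and the bat at (377,287).

```bash
cat >> h.py <<'E'
from scipy.spatial.transform import Rotation as R
def cloud(s):
    K=np.array(s['camera_matrix']); z=np.array(s['range_z']).astype(float); v,u=np.mgrid[0:480,0:640]
    p=np.stack([(u-K[0,2])/K[0,0]*z,-(v-K[1,2])/K[1,1]*z,-z],-1)
    return p@R.from_quat(s['rotation']).as_matrix().T+np.array(s['eye'])
def down(yaw): # tool z down, tool y (closing line) at angle yaw from world x.
    y=np.array([np.cos(yaw),np.sin(yaw),0]); z=np.array([0,0,-1.]); x=np.cross(y,z)
    return R.from_matrix(np.stack([x,y,z],1)).as_quat()
E
python3 - <<'E'
from h import *
for n,boxes in (('top',dict(jar=(370,200,455,285),bat=(190,245,290,345),spare=(295,250,335,295),pots=(400,150,450,195),dish=(455,210,535,290))),('scene',dict(jar=(230,160,300,230),bat=(330,250,420,320),spare=(305,215,345,265)))):
    s=dict(np.load(f'pics/{n}0.npz')); P=cloud(s)
    for k,(a,b,c,d) in boxes.items():
        Q=P[b:d,a:c].reshape(-1,3); col=s['pixels'][b:d,a:c].reshape(-1,3).astype(int)
        print(n,k,'zmax',np.percentile(Q[:,2],[50,90,98,100]).round(4))
        if k=='jar':
            m=(Q[:,2]>.108)
            print(' cap',m.sum(),Q[m].min(0).round(4),Q[m].max(0).round(4),cv2.minEnclosingCircle((Q[m][:,:2]*1e3).astype(np.float32)),cv2.minAreaRect((Q[m][:,:2]*1e3).astype(np.float32)))
            m=(col[:,0]-col[:,2]>40)&(abs(Q[:,2]-.03)<.006)
            print(' block',m.sum(),cv2.minAreaRect((Q[m][:,:2]*1e3).astype(np.float32)))
        if k=='bat':
            m=(abs(Q[:,2]-.018)<.006)&(col[:,0]-col[:,2]>12)
            print(' bat',m.sum(),cv2.minEnclosingCircle((Q[m][:,:2]*1e3).astype(np.float32)))
        if k=='spare':
            m=Q[:,2]>.06; print(' spare',cv2.minEnclosingCircle((Q[m][:,:2]*1e3).astype(np.float32)))
        if k in('dish','pots'):
            m=Q[:,2]>.02; print(cv2.minEnclosingCircle((Q[m][:,:2]*1e3).astype(np.float32)))
E
```

```text
top jar zmax [0.0027 0.089  0.117  1.0164]
 cap 619 [ 0.4506 -0.2198  0.108 ] [0.6152 0.008  1.0164] ((523.0615234375, -105.86559295654297), 135.00643920898438) ((538.0831298828125, -97.25654602050781), (47.15046691894531, 269.72210693359375), 29.817371368408203)
 block 780 ((610.4388427734375, -174.65892028808594), (140.71337890625, 131.71673583984375), 82.82184600830078)
top bat zmax [0.0029 0.0201 0.0219 1.0164]
 bat 3490 ((507.9540100097656, 143.19764709472656), 69.4262466430664)
top spare zmax [0.0026 0.0767 0.0787 1.0164]
 spare ((508.70599365234375, 2.463430643081665), 58.40086364746094)
top pots zmax [0.0048 0.0559 0.0607 1.0164]
((606.0946655273438, -115.77021789550781), 198.78062438964844)
top dish zmax [0.0027 0.0246 0.0368 1.0164]
((523.9744262695312, -196.596923828125), 217.3927764892578)
scene jar zmax [0.0098 0.0847 0.1146 0.8701]
 cap 262 [ 0.5674 -0.2173  0.1082] [1.0693 0.8047 0.8701] ((824.7655029296875, 294.914306640625), 565.3549194335938) ((833.8591918945312, 290.30584716796875), (1130.4400634765625, 45.07966232299805), 63.1248893737793)
 block 406 ((592.6876220703125, -187.20750427246094), (103.6135482788086, 99.42853546142578), 82.63495635986328)
scene bat zmax [0.0022 0.0188 0.0207 0.8701]
 bat 2651 ((509.45111083984375, 145.9644775390625), 72.59590911865234)
scene spare zmax [0.0059 0.0734 0.0759 0.8701]
 spare ((798.0548095703125, 392.62322998046875), 493.28790283203125)
```

```bash
python3 - <<'E'
from h import *
s=dict(np.load('pics/top0.npz')); P=cloud(s); z=s['range_z']
def circ(a,b,c,d,lo,hi):
    Q=P[b:d,a:c]; m=(z[b:d,a:c]>0)&(Q[...,2]>lo)&(Q[...,2]<hi)
    m=cv2.morphologyEx(m.astype(np.uint8),cv2.MORPH_OPEN,np.ones((2,2)))>0
    q=(Q[m][:,:2]*1e3).astype(np.float32); return m.sum(),cv2.minEnclosingCircle(q),cv2.minAreaRect(q)
print('cap',circ(395,215,450,265,.11,.13)); print('shoulder',circ(370,200,455,285,.07,.1))
print('spare',circ(295,250,335,295,.07,.085)); print('pot',circ(400,150,450,195,.05,.07)); print('dish',circ(455,210,535,290,.03,.045))
q0=manip.read_state()['joint_positions']
for y in (82.6,-97.4):
    for t in (0,1.4):
        print(y,t,manip.inverse_kinematics([.593,-.187,.30],down(np.radians(y)+t)))
y=np.radians(-97.4)
manip.move_to([.593,-.187,.32],down(np.radians(-97.4)))
snap('wrist','w1'); st=manip.read_state(); print(st['clock'],st['tcp_pos'],st['joint_positions'])
E
```

```text
cap (np.int64(573), ((595.9256591796875, -198.35098266601562), 34.17689895629883), ((589.66455078125, -197.02389526367188), (65.0951156616211, 42.94754409790039), 79.17684173583984))
shoulder (np.int64(935), ((528.2819213867188, -120.96174621582031), 150.5904083251953), ((551.3488159179688, -110.58407592773438), (82.4247817993164, 300.1773681640625), 24.9982852935791))
spare (np.int64(575), ((508.14825439453125, -7.1372575759887695), 59.54112243652344), ((508.07904052734375, -2.430665969848633), (114.69624328613281, 48.807979583740234), 0.8420919179916382))
pot (np.int64(375), ((605.7600708007812, -114.73860931396484), 197.87728881835938), ((596.12548828125, -128.89808654785156), (62.6436653137207, 394.7347412109375), 55.767005920410156))
dish (np.int64(464), ((525.5202026367188, -204.7059326171875), 225.5511474609375), ((547.5084838867188, -200.63490295410156), (108.51841735839844, 447.18292236328125), 11.277528762817383))
82.6 0 [-3.73396494e-01  3.41242262e-01  1.32702200e+00 -4.44089210e-16
  1.47332839e+00 -1.81503846e+00]
82.6 1.4 None
-97.4 0 [-3.73396494e-01  3.41242262e-01  1.32702200e+00 -4.44089210e-16
  1.47332839e+00  1.32655420e+00]
-97.4 1.4 [-3.73396494e-01  3.41242262e-01  1.32702200e+00 -4.44089210e-16
  1.47332839e+00 -7.34458021e-02]
2.2583 [ 0.5925683  -0.1879479   0.31986072] [-3.74885673e-01  3.31188889e-01  1.29355842e+00 -3.30902898e-04
  1.51710595e+00  1.32638650e+00]
```

View pics/w1.png

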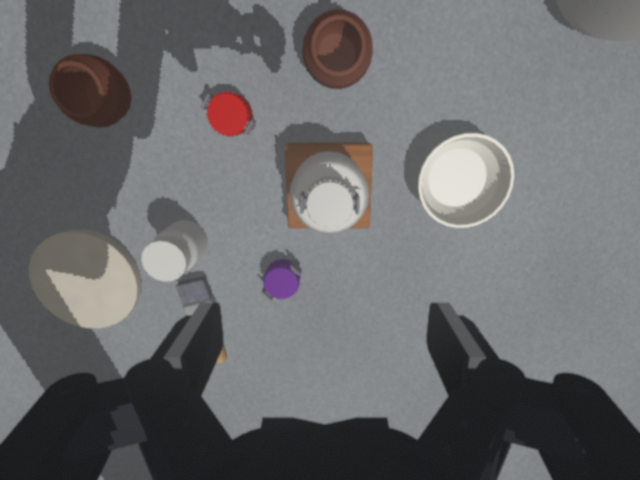

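The wrist view shows the block square to the image at (330,186) and the cap top at (331,203). The tabs lie left and right of it at about (305,197) and (357,203), along the closing line, so the chosen yaw is close.

```bash
cat >> h.py <<'E'
def ray(s,uv,z):
    K=np.array(s['camera_matrix']); uv=np.atleast_2d(uv)
    d=np.stack([(uv[:,0]-K[0,2])/K[0,0],-(uv[:,1]-K[1,2])/K[1,1],-np.ones(len(uv))],1)@R.from_quat(s['rotation']).as_matrix().T
    e=np.array(s['eye']); return e+d*((z-e[2])/d[:,2])[:,None]
E
cat > cap.py <<'E'
from h import *
def cap(s,guess,zt=.115):
    P=cloud(s); z=s['range_z']; im=s['pixels'].astype(int)
    near=(z>0)&(np.hypot(P[...,0]-guess[0],P[...,1]-guess[1])<.04)
    top=near&(abs(P[...,2]-zt)<.006)
    v,u=np.nonzero(top); X=ray(s,np.stack([u,v],1),zt)[:,:2]*1e3
    g=im[v,u].mean(1); print('n',len(v),'z med',np.median(P[top][:,2]).round(4),'grey pct',np.percentile(g,[5,25,50,75,95]))
    w=g>np.percentile(g,60)*.8
    mask=np.zeros(z.shape,np.uint8); mask[v[w],u[w]]=1; mask=cv2.morphologyEx(mask,cv2.MORPH_OPEN,np.ones((3,3)))
    c=max(cv2.findContours(mask,0,cv2.CHAIN_APPROX_NONE)[0],key=cv2.contourArea)[:,0,:]
    Y=ray(s,c,zt)[:,:2]*1e3
    print('all',cv2.minAreaRect(X.astype(np.float32))); print('white circ',cv2.minEnclosingCircle(Y.astype(np.float32)),cv2.fitEllipse(Y.astype(np.float32)))
    d=X[~w]
    if len(d)>4:
        n,l,st,ce=cv2.connectedComponentsWithStats((top&~(mask>0)).astype(np.uint8))
        for i in range(1,n):
            if st[i,4]>12: print(' dark blob',st[i,4],ce[i].round(1),(ray(s,ce[i],zt)[0]*1e3).round(1))
E
python3 - <<'E'
from cap import *
for f in('w1','top0'):
    s=dict(np.load(f'pics/{f}.npz')); cap(s,(.593,-.193)); P=cloud(s); im=s['pixels'].astype(int)
    m=(s['range_z']>0)&(im[...,0]-im[...,2]>40)&(abs(P[...,2]-.03)<.008)&(np.hypot(P[...,0]-.593,P[...,1]+.19)<.085)
    v,u=np.nonzero(m); print('block',cv2.minAreaRect((ray(s,np.stack([u,v],1),.03)[:,:2]*1e3).astype(np.float32)))
    m=(s['range_z']>0)&(abs(P[...,2]-.018)<.006)&(im[...,0]-im[...,2]>12)&(np.hypot(P[...,0]-.508,P[...,1]-.143)<.09)
    v,u=np.nonzero(m); print('bat',cv2.minEnclosingCircle((ray(s,np.stack([u,v],1),.018)[:,:2]*1e3).astype(np.float32)))
s=dict(np.load('pics/w1.npz'));
cv2.imwrite('pics/w1c.png',cv2.resize(s['pixels'][140:240,270:390,::-1],None,fx=6,fy=6))
E
```

```text
n 1994 z med 0.1151 grey pct [121.         193.33333333 197.         199.         201.        ]
all ((593.2918090820312, -192.6295623779297), (55.41780090332031, 46.42394256591797), 47.54771423339844)
white circ ((591.9429321289062, -192.20448303222656), 22.725997924804688) ((592.3778686523438, -192.3170928955078), (43.09541320800781, 43.30967712402344), 8.283371925354004)
 dark blob 99 [328.8 184.9] [ 611.4 -194.2  115. ]
 dark blob 113 [302.7 203.2] [ 597.5 -167.6  115. ]
 dark blob 107 [356.2 204.2] [ 589.9 -217.4  115. ]
block ((593.2279052734375, -192.4684295654297), (98.20983123779297, 97.76553344726562), 82.5159683227539)
bat ((502.6632995605469, 134.49478149414062), 67.70689392089844)
n 585 z med 0.1157 grey pct [105.26666667 192.66666667 204.33333333 206.         207.66666667]
all ((592.1869506835938, -191.73048400878906), (45.80347442626953, 54.335960388183594), 27.641109466552734)
white circ ((592.1231079101562, -193.33810424804688), 22.179519653320312) ((592.1610717773438, -192.94041442871094), (41.843055725097656, 42.669551849365234), 101.28137969970703)
 dark blob 71 [410.5 238.6] [ 592.4 -171.4  115. ]
 dark blob 30 [436.5 240.3] [ 588.3 -217.3  115. ]
block ((591.63720703125, -192.0645751953125), (99.4040756225586, 100.35901641845703), 82.7481918334961)
bat ((507.9791259765625, 142.8456573486328), 69.38941192626953)
```

View pics/w1c.png

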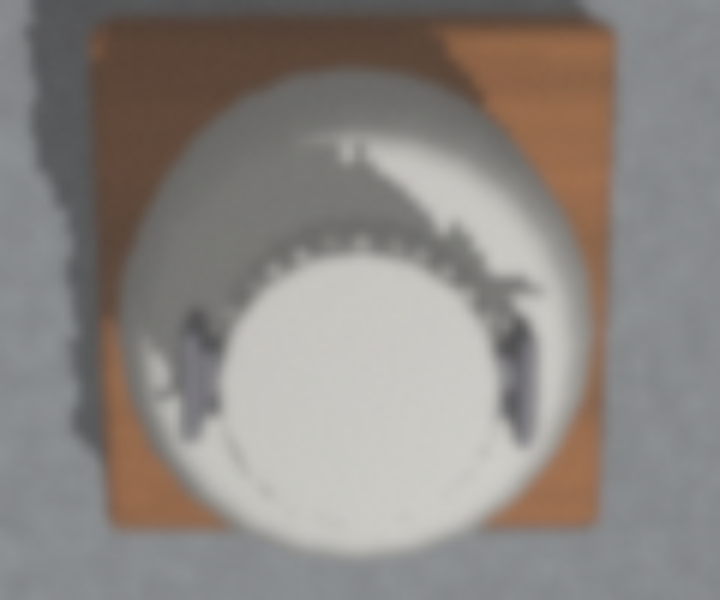

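The crop shows the tabs at crop pixels (200,375) and (520,380), so the cap's y axis is about −98.2° and its centre is near (0.5927,−0.1926). Before descending I'll check where the fingertips sit when open.

```bash
cat >> h.py <<'E'
def tips(s):
    st=manip.read_state(); P=cloud(s); z=s['range_z']
    q=(P[z>0]-st['tcp_pos'])@R.from_quat(st['tool_rot']).as_matrix()
    for sg in(1,-1):
        a=q[(np.sign(q[:,1])==sg)&(abs(q[:,1])<.075)&(abs(q[:,0])<.02)&(q[:,2]>-.05)&(q[:,2]<.04)]
        if len(a): print('tip',sg,len(a),'zmax',np.percentile(a[:,2],[90,99,100]).round(4),'y inner',abs(a[:,1]).min().round(4),'x',a[:,0].min().round(3),a[:,0].max().round(3))
E
python3 - <<'E'
from h import *
tips(dict(np.load('pics/w1.npz')))
c=np.array([.5927,-.1926]); q=down(np.radians(-98.2))
manip.move_linear([*c,.20],q,max_speed=.15)
tips(manip.snapshot('wrist'))
s=snap('wrist','w2'); st=manip.read_state(); print(st['clock'],st['tcp_pos'],st['wrist_force'],st['moment'],st['grip_width'])
from cap import cap; cap(s,c)
E
```

```text
tip 1 10308 zmax [-0.0097  0.0023  0.0064] y inner 0.036 x -0.013 0.014
tip -1 10304 zmax [-0.0097  0.0024  0.0066] y inner 0.0368 x -0.014 0.014
tip 1 10616 zmax [-0.0096  0.0026  0.0064] y inner 0.0335 x -0.014 0.015
tip -1 10602 zmax [-0.0097  0.0025  0.0069] y inner 0.034 x -0.013 0.015
3.3083 [ 0.59358975 -0.19294188  0.20141321] [-0.75982375  0.39999069 -0.66575328] [-0.01406613  0.01498352 -0.00264822] 0.08562803065207733
n 4311 z med 0.1151 grey pct [121.33333333 199.         203.         205.66666667 208.33333333]
all ((593.8015747070312, -192.1603546142578), (47.25012969970703, 54.988250732421875), 25.82729721069336)
white circ ((592.8614501953125, -192.2286834716797), 22.740379333496094) ((592.4733276367188, -192.2766876220703), (43.11619567871094, 43.46946716308594), 27.869281768798828)
 dark blob 526 [306.1 234.9] [ 605.7 -183.   115. ]
 dark blob 226 [363.9 250.7] [ 590.1 -217.4  115. ]
```

View pics/w2.png

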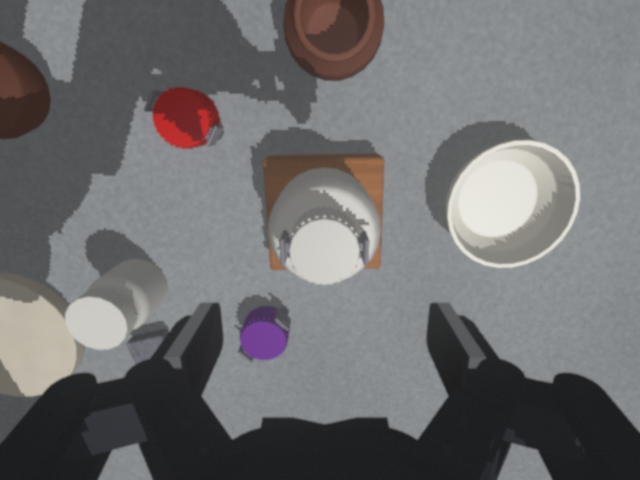

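The view at 0.20 m shows the cap top at (326,250), with tabs at (285,245) and (366,245), level and centred between the fingers. The measured tips sit at +6 mm when open, so they should be about +14 mm at 46 mm width.

```bash
cat >> h.py <<'E'
def meas(n=6,dt=.02):
    F=[];M=[]
    for _ in range(n):
        st=manip.read_state(); F.append(st['wrist_force']); M.append(st['moment']); manip.wait(dt)
    return np.mean(F,0),np.mean(M,0),st
E
python3 - <<'E'
from h import *
np.set_printoptions(precision=4,suppress=True)
c=np.array([.5927,-.1924]); yaw=np.radians(-98.2); q=down(yaw)
manip.move_linear([*c,.125],q,max_speed=.12)
hit=manip.move_linear([*c,.111],q,max_speed=.04,contact_N=6); manip.wait(.2)
F0,M0,st=meas(); np.savez('tare.npz',F0=F0,M0=M0); print(hit,st['clock'],st['tcp_pos'],F0,M0)
if not hit:
    manip.close_gripper(20); manip.wait(.2)
    F,M,st=meas(); e=np.array([np.cos(yaw),np.sin(yaw)])
    print(st['clock'],'w',st['grip_width'],st['grasp_force'],'dF',F-F0,'dM',M-M0,'along',(F-F0)[:2]@e, st['tcp_pos'])
    s=snap('wrist','w3'); tips(s)
E
```

```text
False 4.8667 [ 0.5928 -0.1924  0.1112] [ 0.3184 -0.0921  0.1805] [-0.0208 -0.0249  0.0019]
5.6167 w 0.04528020155639466 22.236497594424154 dF [-1.2941  0.3242  4.9799] dM [0.1323 0.1715 0.0011] along -0.13636131697479167 [ 0.5931 -0.1925  0.1119]
tip 1 17486 zmax [0.0151 0.034  0.0399] y inner 0.0003 x -0.02 0.02
tip -1 17616 zmax [0.0133 0.034  0.04  ] y inner 0.0001 x -0.02 0.02
```

```bash
python3 - <<'E'
from h import *
s=dict(np.load('pics/w3.npz')); P=cloud(s); st=manip.read_state()
q=(P-st['tcp_pos'])@R.from_quat(st['tool_rot']).as_matrix(); g=s['pixels'].max(2)
for sg in(1,-1):
    m=(s['range_z']>0)&(sg*q[...,1]>.022)&(sg*q[...,1]<.045)&(abs(q[...,0])<.014)&(g<75)
    h,b=np.histogram(q[m][:,2],np.arange(0,.03,.002)); print(h)
cv2.imwrite('pics/w3c.png',cv2.resize(s['pixels'][200:440,160:480,::-1],None,fx=2.4,fy=2.4))
E
```

```text
[39 41 40 30 19 14  2  0  0  0  0  0  0  0]
[39 40 39 30 20 12  1  0  0  0  0  0  0  0]
```

View pics/w3c.png

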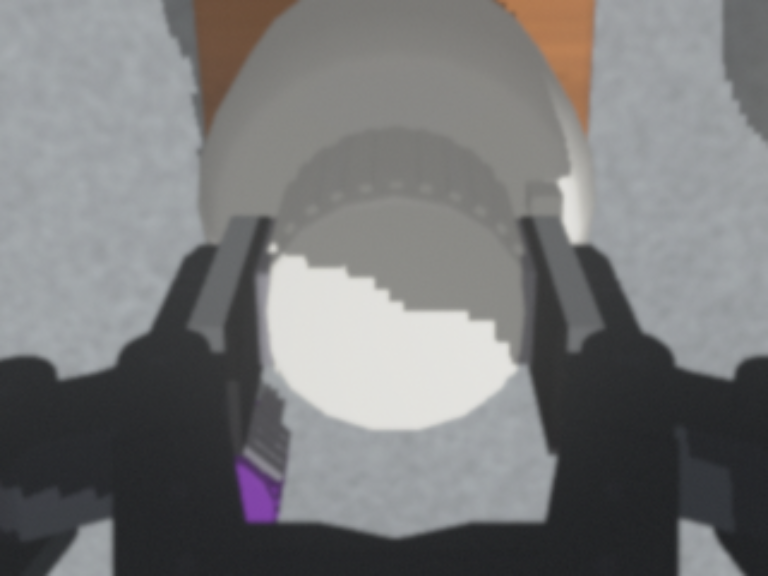

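The grip is even: the cap's top is at crop (395,310) between the pads, both tabs are fully in, and there is no side force. The tips are about 13 mm above the rim. Now the turn, with torque feedback.

```bash
cat > turn.py <<'E'
from h import *
import sys
np.set_printoptions(precision=4,suppress=True)
t=np.load('tare.npz'); F0,M0=t['F0'],t['M0']
def turn(p,th,step,end,lim):
    """p: commanded TCP, th: turned so far. Turn until end or |Mz|>lim."""
    yaw0=np.radians(-98.2); k=0
    while th<end:
        th+=step; manip.move_linear(p,down(yaw0+th),max_speed=.15)
        F,M,st=meas(3,.01); F=F-F0; M=M-M0; k+=1
        if k%4==1 or abs(M[2])>lim*.5: print(round(st['clock'],2),'th',round(th,3),'F',F,'Mz',M[2].round(3),'tcp',st['tcp_pos']-p,'w',round(st['grip_width'],4),round(st['grasp_force'],1))
        if abs(M[2])>lim or np.linalg.norm(F)>18: print('stop'); break
        p=p+np.array([*np.clip(F[:2]*1e-4,-3e-4,3e-4),0])
    print('p',list(p),'th',th); return p,th
E
python3 - <<'E'
from turn import *
turn(np.array([.5929,-.1924,.1112]),0,.03,.3,.12)
E
```

```text
5.95 th 0.03 F [-1.0555  0.5822  5.9534] Mz 0.027 tcp [ 0.0004 -0.0001  0.0007] w 0.0454 22.3
7.05 th 0.15 F [0.1634 0.048  5.2498] Mz 0.04 tcp [ 0.0008 -0.0003  0.0007] w 0.0449 22.2
8.15 th 0.27 F [-0.4307  0.4116  5.0159] Mz 0.019 tcp [ 0.0009 -0.0003  0.0007] w 0.0453 22.2
p [np.float64(0.5927072319097959), np.float64(-0.1921376915518465), np.float64(0.1112)] th 0.30000000000000004
```

```bash
python3 - <<'E'
from turn import *
p,th=turn(np.array([.5927,-.1921,.1112]),.3,.045,.58,.12)
if th>=.58: turn(p,th,.015,1.42,.13)
E
```

```text
8.7 th 0.345 F [-0.4075  0.94    4.6775] Mz 0.039 tcp [ 0.0009 -0.0003  0.0007] w 0.0452 22.2
9.8 th 0.525 F [-0.7985  0.2908  5.4359] Mz 0.058 tcp [ 0.0008 -0.0002  0.0007] w 0.0449 22.2
p [np.float64(0.5925604834351876), np.float64(-0.19193681541813407), np.float64(0.1112)] th 0.615
10.62 th 0.63 F [-0.1349  0.6804  5.1898] Mz 0.055 tcp [ 0.0009 -0.0003  0.0007] w 0.0453 22.2
11.72 th 0.69 F [0.3654 0.6948 5.0894] Mz 0.007 tcp [ 0.0009 -0.0003  0.0007] w 0.0449 22.2
12.82 th 0.75 F [0.2265 0.4064 5.2793] Mz -0.001 tcp [ 0.0007 -0.0003  0.0007] w 0.0449 22.2
13.93 th 0.81 F [-0.0369 -0.0897  5.4539] Mz -0.004 tcp [ 0.0007 -0.0003  0.0007] w 0.0451 22.2
15.03 th 0.87 F [-0.0266  0.1917  4.8347] Mz -0.002 tcp [ 0.0007 -0.0003  0.0007] w 0.0451 22.2
16.12 th 0.93 F [-0.2591 -0.0987  5.1866] Mz 0.003 tcp [ 0.0007 -0.0004  0.0007] w 0.0454 22.3
17.23 th 0.99 F [-0.108  -0.021   4.5786] Mz -0.174 tcp [ 0.0008 -0.0004  0.0007] w 0.0449 22.4
stop
p [np.float64(0.5924015172299884), np.float64(-0.191492592208017), np.float64(0.1112)] th 0.9900000000000003
```

The stop was felt at about 0.98 rad (−0.17 N m). I'll relax slightly, then lift.

```bash
python3 - <<'E'
from turn import *
p=np.array([.5924,-.1915,.1112]); q=down(np.radians(-98.2)+.965)
manip.move_linear(p,q)
F,M,st=meas(); print(st['clock'],F-F0,(M-M0)[2])
hit=manip.move_linear(p+[0,0,.004],q,max_speed=.02,contact_N=15); F,M,st=meas(); print(hit,st['clock'],F-F0,(M-M0)[2],st['tcp_pos'],st['grip_width'])
if not hit and np.linalg.norm(F-F0)<10:
    hit=manip.move_linear(p+[0,0,.03],q,max_speed=.05,contact_N=12); print(hit)
    if not hit:
        hit=manip.move_linear(p+[0,0,.09],q,max_speed=.12,contact_N=15); F,M,st=meas(); print(hit,st['clock'],F-F0,st['tcp_pos'],st['grip_width'],st['grasp_force'])
        s=snap('wrist','w4'); cv2.imwrite('pics/w4b.png',s['pixels'][:,:,::-1])
        P=cloud(dict(s)); z=s['range_z']; m=(z>0)&(abs(P[...,2]-(.115+.09))<.008); print(m.sum(),np.median(P[m],0))
E
```

```text
17.5667 [ 0.0762 -0.3953  4.7493] -0.07423505403095687
False 18.0167 [ 2.1678 -1.4932 -0.3582] -0.04514840867035871 [ 0.5929 -0.1919  0.1153] 0.045482194436086795
False
False 19.4333 [-0.4003  0.5861 -1.0103] [ 0.5916 -0.1912  0.2   ] 0.04496894046500866 21.852093404457413
11708 [ 0.5934 -0.1884  0.2032]
```

View pics/w4b.png

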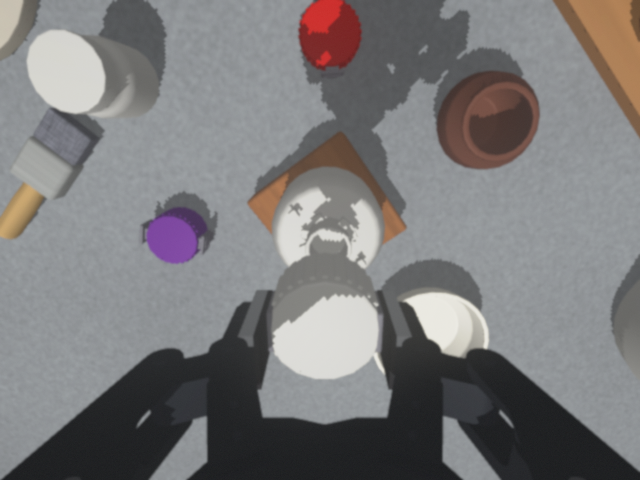

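The cap is held level at (325,330) and the bare neck shows at (327,240). Next, carry it to the bat.

```bash
python3 - <<'E'
from turn import *
b=[.508,.143]
manip.move_linear([*b,.20],max_speed=.18)
manip.move_linear([*b,.060],max_speed=.1)
manip.move_linear([*b,.050],max_speed=.03); manip.wait(.2)
hit=manip.move_linear([*b,.040],max_speed=.015,contact_N=3); F,M,st=meas(); print(hit,st['clock'],F-F0,st['tcp_pos'],st['grip_width'])
if hit:
    manip.ungrasp(); manip.wait(.3)
    manip.move_linear([*b,.10],max_speed=.06); manip.move_linear([.43,.05,.30],max_speed=.2)
    s=snap('top','top1'); P=cloud(s); z=s['range_z']
    m=(z>0)&(abs(P[...,2]-.047)<.006)&(np.hypot(P[...,0]-.508,P[...,1]-.143)<.06); q=(P[m][:,:2]*1e3).astype(np.float32); print(m.sum(),np.median(P[m],0),cv2.minEnclosingCircle(q) if len(q) else '')
    print(manip.read_state()['clock'])
E
```

```text
True 24.3583 [-0.8864 -0.4566  4.2298] [0.5081 0.143  0.0439] 0.04485221066828345
300 [0.5155 0.1415 0.0476] ((513.8737182617188, 141.9849090576172), 24.859786987304688)
27.6167
```

View pics/top1.png

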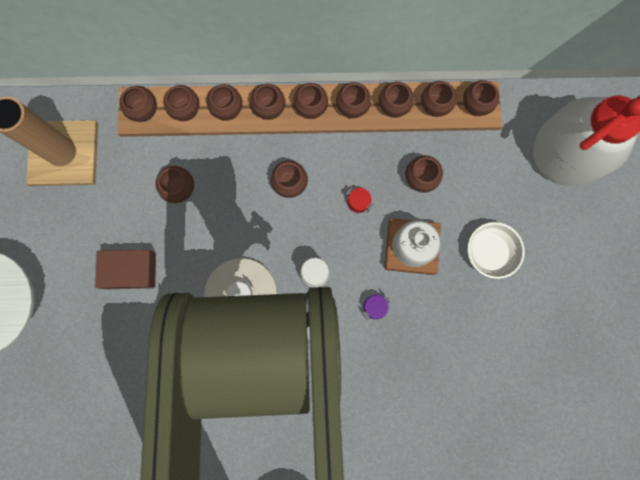

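The cap stands upright on the bat at (237,290), with its top level at 47 mm. The jar at (416,242) is open and everything else is where it was. The arm is clear, so I'm handing in.

```bash
python3 -c "
from workcell import manip
print(manip.close_job())"
```

```text
the job is handed in; nothing more can be done
None
```

The jar is open: I turned the cap to its stop (about 0.98 rad, 0.17 N m), lifted it off and set it upright near the middle of the bat, and nothing else on the bench looked moved; the job is handed in, with no verdict returned.

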